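Prop open the lid of the accessory bin

TASK

Lift the green bin's lid by its bar until it stands steeply by itself, swing the steel prop rod up from the bin's side by its red grip, and let the lid down gently onto the rod. Work the rod along under the socket plate until its tip drops fully home into the hole, so that the rod alone holds the lid half open; never let the lid fall or jam the rod hard against it, and leave the bottle, oil can and whetstone where they are.

Things in the scene. Friction and masses are not known exactly. Their poses are not given: they have to be found in the camera images.
- bin: Fixed green steel bin, 180 (x) x 220 (y) x 86 mm high, open on top. Origin: centre of its underside, on the table; x from front (bar side) to hinge side, z up. In its frame the lid's hinge axis is parallel to y through x 90, z 90 mm; the rod's pivot axis is parallel to y through x -85, z 70 mm; the rod swings in the plane y = -124 mm.
- lid_angle (a joint): Lid opening (rad): 0 shut and level, grows as its front rises, stop at 1.4. Stiff hinge, friction 0.4 N m, damped (0.25 N m s): left steeper than about 1.2 the lid stays; lower than about 0.95 it falls by its weight. About 0.65 to 0.85 when propped in the hole.
- lid_bar (a point): Middle of the round steel lift bar at the lid's front: 12 mm thick, parallel to the bin's y, 120 mm free between its arms, 36 mm clear of the lid's edge, 228 mm from the hinge axis. Turns with the lid. At lid_angle a it is in the bin frame at x = 90 - 228 cos a, y = 0, z = 90 + 228 sin a mm.
- plate_mid (a point): Point on the lid: middle of the hole's possible places, in the plane of the socket plate's underside, 140 mm from the hinge along the lid, 6 mm below the hinge axis when shut, in the rod's plane. Axes turn with the lid: x to the hinge, z up through the lid. The hole's centre lies anywhere from -16 to +16 mm along x from this point (the plate is adjustable); that is not measured.
- rod_angle (a joint): Prop rod's angle (rad): 0 lying level on the bin's right side, tip to the rear; grows as the tip swings up; stop at 1.5. Stiff pivot (0.12 N m): it stays where left. It cannot rise under a shut lid. About 0.8 to 1.2 meets the hole; larger angles move the tip along the plate away from the lid's hinge.
- rod_grip (a point): Middle of the rod's red grip: round bar 14 mm thick, 64 mm long, parallel to the bin's y, standing out sideways from the rod, 90 mm from the pivot. At rod_angle b it is in the bin frame at x = -85 + 90 cos b, y = -190, z = 70 + 90 sin b mm.
- rod_tip (a point): Extreme end of the round steel rod (9 mm thick, hemispherical end), 139.5 mm from the pivot. Home in the hole it stands about 9 mm above the plane of the plate's underside (z in plate_mid's frame); against the plate beside the hole, at 0.
- rod: The steel prop rod with its red grip, 0.1 kg, origin on its pivot, x along the rod to the tip.
- lid: Green lid, 184x228x6 mm, 0.7 to 1 kg, origin on the hinge. On its right edge it carries a grey steel socket plate, 100 mm along the lid x 20 mm, with one blind hole at mid plate in its underside: a slot 13 mm along the lid, 13 mm wide, 9 mm deep, under a yellow cap, 22 mm long, seen on top. Contact of rod and plate is light (lid's weight, 1 to 3 N).
- lube_bottle: Bystander: grey lubricant bottle with orange spout, 43x64x178 mm, loose, left of the bin. Origin centre of its underside.
- oil_can: Bystander: steel oil can with long spout, 72x100x170 mm, loose, left rear. Origin centre of its underside.
- whetstone: Bystander: brown and grey whetstone, 52x160x26 mm, loose, lying to the right and in front of the bin. Origin centre of its underside.

How it is judged:
On the way, in this order (a step that is already met when the one before it is completed fails the run):
1. the lid is raised until it stands steeply (above 1.1 rad) with the rod still down (value of joint lid_angle above 1.1 rad and value of joint rod_angle below 0.4 rad), for 0.2 s.
2. the rod is swung up (above 0.6 rad) while the lid is still clear of it (value of joint rod_angle above 0.6 rad and value of joint lid_angle above 0.85 rad), for 0.1 s.
At the end, for the whole second after the job is handed in: The rod's tip is home in the hole of the socket plate (6 to 12 mm above the plane of its underside, within 24 mm along the lid of the plate's middle setting), the rod carries the lid (contact force above 0.3 N), and the lid is at rest (below 0.05 rad/s) (z of rod_tip in the frame of plate_mid between 0.006 and 0.012 m and x of rod_tip in the frame of plate_mid between -0.024 and 0.024 m and contact force between rod and lid above 0.3 N and velocity of joint lid_angle between -0.05 and 0.05 rad/s); the robot touches nothing.
It fails at once if the lid falls (below 1.0 rad, shuts faster than 1.4 rad/s) (velocity of joint lid_angle below -1.4 rad/s and value of joint lid_angle below 1 rad).
It fails at once if the rod is jammed against the lid or its plate with more than 20 N (contact force between rod and lid above 20 N).
It fails at once if the lube bottle is moved by more than 20 mm (distance of lube_bottle from where it was at the start of the episode above 0.02 m).
It fails at once if the oil can is moved by more than 20 mm (distance of oil_can from where it was at the start of the episode above 0.02 m).
It fails at once if the whetstone is moved by more than 20 mm (distance of whetstone from where it was at the start of the episode above 0.02 m).
It also fails if it takes over 72 s, if anything falls off the work surface, if the arm or the gripper's body presses on something with over 40 N, if the wrist force passes 120 N, or if a joint passes its speed limit or range.

ROBOT

A 6-joint arm with a two-finger parallel gripper is mounted at the origin on a cart in front of the work surface, level with it; the furniture and walls round the work are solid. World frame = base frame: x ahead of the robot, y to its left, z up, the work surface at z = 0. Lengths are in m, angles in rad, forces in N, time in s.
With the tool pointing down it reaches from about 0.35 to 1 m from the base axis. Payload 7.1 kg.
Tool frame: the origin (TCP) lies midway between the tips of the shut fingers; the grasp point (between the pads) lies 19 mm behind it (env.pinch_z is the distance from the TCP to the grasp point, in m); z points along the fingers, y is the line along which they close (so a half turn about z gives the same grasp; the last joint's range is limited). The gripper opens to 85 mm and grips with 20 to 120 N. Pads are 22 mm wide; open, the fingers measure 114 mm over their backs; the gripper's body (76 mm by 85 mm) begins 54 mm behind the grasp point. The pads swing forward as they close: fully open they stand 13 mm farther back than shut.
Start: joints at [-1.173, 0.423, 1.63, -0, 1.089, -0.019], TCP at [0.253, -0.571, 0.231] pointing down, gripper open.
Joint ranges: [-3, 3], [-0.9, 2.11], [0.09, 2.58], [-1.31, 4.45], [0.11, 2.69], [-2.54, 2.54]. Speed limits (rad/s): [2.39, 2.39, 3.01, 3.14, 3.14, 3.14].

INTERFACE

Orientations are given as a unit quaternion [x, y, z, w].
In Python, from rig import telemetry, eyes, env gives the robot as it stands. The module is installed in compiled form; this text tells all that it offers.
- The arm moves only by the tool send_rows, never from a script. Its argument "series" is a list of rows, each a list of 7 numbers: the shift along the tool's x, y, z in m, then the turn, a rotation vector about the tool's x, y, z in rad, then the finger opening in m, from 0 to 0.0854. A call has 1 to 8 rows; each row shifts and turns the commanded pose from where the row before left it, along the tool's axes as they then stand; what a row does not reach is not made up. A row lasts 1/12 s, in which the tool goes at most 41.7 mm and 7.16 degrees, less where a joint would pass 70% of its speed; a pose out of reach is approached as far as the arm can. A call is refused whole if a number of a shift passes 0.0417 or a number of a turn 0.125, either way. A call with a gripper value outside its range is refused whole. The fingers move at their own pace and stop on an object; "newtons" is the grip in N (left out, the last holds). Time passes only in rows, so rows that do not move let the fingers close. It gives the time, the measured TCP pose, the force, the opening and the grip force at its end, in the units of the state.
- telemetry.sense(): the state, without advancing time (a new reading comes with each control period).
- eyes.snapshot(name): name is "scene" or "top" or "wrist"; returns a dict with "color" (480x640x3 uint8, blue, green, red), "intrinsics" (3x3 intrinsics, pixels), "R" (3x3) and "t" (3): a world point X has camera coordinates R X + t; the wrist camera has in their place "hand_eye" (4x4, takes a point from camera to tool coordinates, whose origin is the TCP and whose axes are the flange's). Camera axes: x right, y down, z forward; pixel columns grow to the right and rows downward; lengths in m; the calibration is good to about 2 mm. A picture is of the moment at which its call begins: read the wrist's pose just before it. There is no depth.
- env.job_done(): hands the job in; it is judged then, once.
The state is a dict: "clock": time; "joint_pos": joint angles; "joint_velocities": joint speeds; "joint_efforts": joint torques, N m; "position": TCP position; "ee_rot": TCP orientation; "force": force on the tool from outside, world axes, zero at the start; "moment": the same for the moment, N m; "opening": finger opening in m; "grasp_force": force on a finger pad.
Only numpy, scipy, OpenCV 4.12 (cv2) and the standard library are available. Lean on these libraries where they do the work, as an engineer would, in place of code of your own. Each camera call takes 0.05 s, during which the arm holds its last target. There are 200 camera calls.

## Working session

There is one attempt and no reset: what is moved stays moved. The work goes in short steps, Python scripts to look and compute and a tool call to move; the robot and the scene stay as the last step left them, time stands still between calls to the robot, and variables do not carry over. Pictures are saved under pics/ and viewed, at most 10 in all, crops included, and the job is handed in when it is done.

Besides the shell and the picture viewer there is one more tool, called after "Call:" by a JSON object that holds its "op" and its "data", one argument or row to a line. send_rows: Moves the arm, as the interface text tells. Its arguments: {"type":"object","properties":{"series":{"type":"array"},"newtons":{"type":"number"}},"required":["series"]}

```bash
mkdir -p pics; python3 - <<'E'
from rig import telemetry, eyes, env
import cv2, pickle, numpy as np
s=telemetry.sense(); print({k:np.round(v,3) for k,v in s.items()}, env.pinch_z)
d={n:eyes.snapshot(n) for n in("scene","top")}
pickle.dump(d,open('s0.pkl','wb'))
for n in d: cv2.imwrite(f'pics/{n}0.png',d[n]['color']); print(n,d[n]['intrinsics'].tolist(),np.round(d[n]['R'],4).tolist(),d[n]['t'])
E
```

```text
{'clock': np.float64(0.0), 'joint_pos': array([-1.173,  0.424,  1.631,  0.   ,  1.089, -0.019]), 'joint_velocities': array([ 0.001, -0.   , -0.   , -0.001, -0.001, -0.001]), 'joint_efforts': array([ 2.0000e-03, -5.5738e+01, -2.8174e+01, -0.0000e+00,  7.0000e-03,
       -0.0000e+00]), 'position': array([ 0.253, -0.571,  0.231]), 'ee_rot': array([ 0.978,  0.207, -0.   , -0.001]), 'force': array([-0.235, -0.161, -0.884]), 'moment': array([ 0.03 ,  0.055, -0.031]), 'grasp_force': np.float64(0.0), 'opening': np.float64(0.085)} 0.0187
scene [[560.6569205283103, 0.0, 326.69801406925427], [0.0, 560.6569205283103, 242.2064586499297], [0.0, 0.0, 1.0]] [[-0.6209, -0.7839, 0.0053], [-0.3728, 0.2894, -0.8816], [0.6895, -0.5494, -0.4719]] [0.42162012 0.23674832 0.92072261]
top [[530.4878896767235, 0.0, 312.19861694504937], [0.0, 530.4878896767235, 231.89152442022097], [0.0, 0.0, 1.0]] [[0.0047, -1.0, 0.0002], [-0.9912, -0.0047, -0.1324], [0.1324, 0.0004, -0.9912]] [0.14375432 0.51455003 1.26745166]
```

View pics/scene0.png

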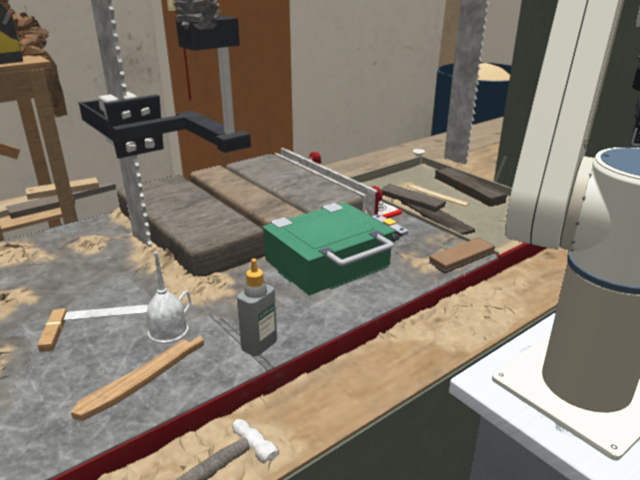

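View pics/top0.png

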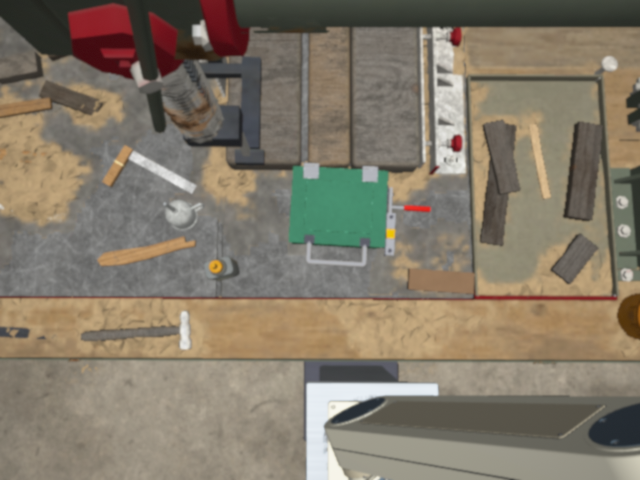

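The scene view shows the green bin with its grey lift bar facing the robot at (362,250). The whetstone is at (462,255). In the top view, the lid corners are about (292,167) to (387,246), the bar is at (336,262), the yellow cap at (391,234), the red grip at (417,209) and the whetstone at (440,280).

```bash
cat > h.py <<'E'
import numpy as np, cv2
def ray(d,px,z):
    K,R,t=d['intrinsics'],d['R'],d['t']; c=-R.T@t
    v=R.T@np.linalg.inv(K)@np.array([px[0],px[1],1.]); return c+v*(z-c[2])/v[2]
def mask(im,lo,hi,box):
    h=cv2.cvtColor(im,cv2.COLOR_BGR2HSV); m=cv2.inRange(h,lo,hi); k=np.zeros_like(m); x0,y0,x1,y1=box; k[y0:y1,x0:x1]=m[y0:y1,x0:x1]; return k
def big(m):
    c,_=cv2.findContours(m,cv2.RETR_EXTERNAL,cv2.CHAIN_APPROX_NONE); return max(c,key=cv2.contourArea)
E
python3 - <<'E'
from h import *; import pickle
np.set_printoptions(precision=4,suppress=True)
d=pickle.load(open('s0.pkl','rb'))['top']; im=d['color']
g=big(mask(im,(55,80,30),(90,255,255),(270,150,420,270))); r=cv2.minAreaRect(g)
print('lid',r); P=[ray(d,p,.093) for p in cv2.boxPoints(r)]; print(np.array(P)); print('lid c',ray(d,r[0],.093))
for n,lo,hi,b,z in [('red',(0,150,80),(6,255,255),(395,195,440,220),.07),('yel',(18,120,120),(35,255,255),(380,220,400,245),.098),('whet',(5,60,40),(20,255,200),(405,262,475,296),.026)]:
    m=mask(im,lo,hi,b); r=cv2.minAreaRect(big(m)); print(n,r,ray(d,r[0],z)); print(np.array([ray(d,p,z) for p in cv2.boxPoints(r)]))
# bar: bright grey pixels rows 255-270
h=cv2.cvtColor(im,cv2.COLOR_BGR2HSV); 
for c in (318,325,332,339,346,353): 
    col=im[250:275,c].astype(int).sum(1); print(c,col.tolist())
E
python3 - <<'E'
import cv2
a=cv2.imread('pics/top0.png')[150:300,270:490]; cv2.imwrite('pics/c1.png',cv2.resize(a,None,fx=3.6,fy=3.6,interpolation=cv2.INTER_CUBIC))
E
```

```text
lid ((338.1325988769531, 206.48068237304688), (95.76219177246094, 77.68196105957031), 3.012787342071533)
[[ 0.4802  0.2019  0.093 ]
 [ 0.6661  0.1942  0.093 ]
 [ 0.6549 -0.0334  0.093 ]
 [ 0.4694 -0.0213  0.093 ]]
lid c [0.5667 0.0853 0.093 ]
red ((417.5, 208.5), (5.0, 25.0), 90.0) [ 0.5669 -0.1063  0.07  ]
[[ 0.5729 -0.0764  0.07  ]
 [ 0.5732 -0.1364  0.07  ]
 [ 0.561  -0.1361  0.07  ]
 [ 0.5607 -0.0762  0.07  ]]
yel ((390.5, 233.0), (8.0, 9.0), 90.0) [ 0.5036 -0.0364  0.098 ]
[[ 0.513  -0.0261  0.098 ]
 [ 0.5131 -0.0471  0.098 ]
 [ 0.4943 -0.0468  0.098 ]
 [ 0.4942 -0.0258  0.098 ]]
whet ((439.5, 278.0), (32.0, 69.0), 90.0) [ 0.4029 -0.1651  0.026 ]
[[ 0.4416 -0.0816  0.026 ]
 [ 0.4424 -0.2507  0.026 ]
 [ 0.3645 -0.2479  0.026 ]
 [ 0.3637 -0.0802  0.026 ]]
318 [388, 387, 391, 396, 399, 397, 392, 383, 396, 446, 506, 539, 535, 487, 420, 377, 369, 367, 365, 371, 382, 394, 400, 394, 388]
325 [379, 378, 370, 359, 347, 337, 336, 340, 348, 388, 466, 526, 543, 512, 447, 404, 400, 394, 380, 368, 367, 369, 373, 371, 368]
332 [382, 364, 348, 334, 333, 335, 336, 341, 350, 380, 449, 513, 541, 530, 478, 411, 370, 361, 359, 366, 368, 368, 361, 356, 354]
339 [390, 400, 393, 373, 351, 342, 343, 345, 346, 359, 414, 485, 534, 538, 500, 428, 384, 375, 373, 359, 347, 342, 346, 355, 372]
346 [362, 368, 376, 379, 385, 383, 382, 377, 370, 362, 387, 455, 519, 540, 519, 457, 390, 361, 367, 377, 374, 367, 356, 350, 355]
353 [331, 334, 340, 352, 358, 361, 361, 355, 350, 349, 373, 436, 505, 539, 535, 487, 421, 385, 391, 397, 401, 405, 400, 388, 372]
```

View pics/c1.png

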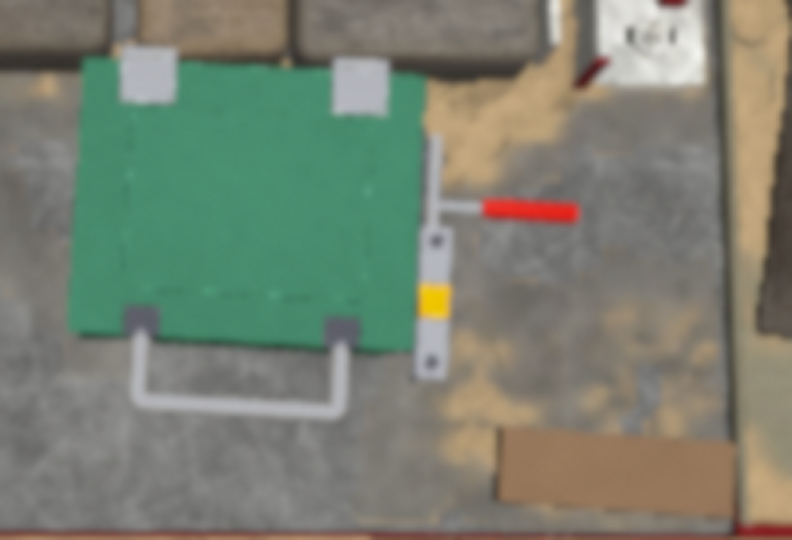

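The crop shows the bar running from about (140,403) to (340,412). The yellow cap is at (434,301), the grip at (530,211) and the whetstone lies from (500,430) to (733,515). The bin yaw is about -0.054 rad, and the cap suggests the hole is about 151 mm from the hinge.

```bash
cat >> h.py <<'E'
from scipy.spatial.transform import Rotation as Ro
np.set_printoptions(precision=4,suppress=True)
YAW=-0.054; O=np.array([.5705,.0845,0])
B=Ro.from_euler('z',YAW).as_matrix()
def w(p): return O+B@np.array(p,float)/1000      # bin mm -> world m
def bn(P): return B.T@(np.array(P)-O)*1000
def bar(a): return [90-228*np.cos(a),0,90+228*np.sin(a)]
def grip(b,y=-190): return [-85+90*np.cos(b),y,70+90*np.sin(b)]
def tool(p):  # pitch below horizontal, tool x = bin y
    z=B@np.array([np.cos(p),0,-np.sin(p)]); x=B[:,1]; return np.c_[x,np.cross(z,x),z]
def go(s,P,p,back=0.):  # delta to put the grasp point at P (world), backed off along tool z
    R0=Ro.from_quat(s['ee_rot']).as_matrix(); T=tool(p); tcp=P+T[:,2]*(.0187-back)
    print('dtool(now axes)',R0.T@(tcp-s['position']),'rot',Ro.from_matrix(R0.T@T).as_rotvec(),'d in bin',B.T@(tcp-s['position']))
E
python3 - <<'E'
from h import *; import pickle
from rig import telemetry
d=pickle.load(open('s0.pkl','rb'))['top']
p=ray(d,(336.7,262.5),.09); print('bar mid',p,bn(p)); print('grip',bn(ray(d,(417.5,208.5),.07))); print('cap',bn(ray(d,(390.5,233),.098))); print('lid',bn([.5667,.0853,0]))
s=telemetry.sense(); go(s,w(bar(0)),1.25,.10)
E
```

```text
bar mid [0.4347 0.0887 0.09  ] [-135.7887   -3.092    90.    ]
grip [   6.7162 -190.6866   70.    ]
cap [ -60.2753 -124.3712   98.    ]
lid [-3.8376  0.5937  0.    ]
dtool(now axes) [ 0.41   -0.5449  0.0642] rot [-0.2889  0.1756 -1.0903] d in bin [ 0.1182  0.6717 -0.0635]
```

Call:
{"op": "send_rows", "data": {
  "series": [
    [0.024,-0.032,0,0,0,0,0.04],
    [0.024,-0.032,0,0,0,0,0.04],
    [0.024,-0.032,0,0,0,0,0.04],
    [0.024,-0.032,0,0,0,0,0.04],
    [0.024,-0.032,0,0,0,0,0.04],
    [0.024,-0.032,0,0,0,0,0.04],
    [0.024,-0.032,0,0,0,0,0.04],
    [0.024,-0.032,0,0,0,0,0.04]
  ],
  "newtons": 30
}}

```text
clock: 0.77
position: [0.3247, -0.2577, 0.2312]
ee_rot: [0.978, 0.207, -0.0, -0.0]
force: [1.1, 0.1, 0.2]
opening: 0.04
grasp_force: 0.0
```

Call:
{"op": "send_rows", "data": {
  "series": [
    [0.024,-0.032,0,0,0,0,0.04],
    [0.024,-0.032,0,0,0,0,0.04],
    [0.024,-0.032,0,0,0,0,0.04],
    [0.024,-0.032,0,0,0,0,0.04],
    [0.024,-0.032,0,0,0,0,0.04],
    [0.024,-0.032,0,0,0,0,0.04],
    [0.024,-0.032,0,0,0,0,0.04],
    [0.024,-0.032,0,0,0,0,0.04]
  ]
}}

```text
clock: 1.43
position: [0.3967, 0.0542, 0.2314]
ee_rot: [0.978, 0.207, 0.0, 0.0]
force: [0.5, -1.1, -0.5]
opening: 0.0397
grasp_force: 0.0
```

Call:
{"op": "send_rows", "data": {
  "series": [
    [0,0,0,0,0,-0.12,0.035],
    [0,0,0,0,0,-0.12,0.035],
    [0,0,0,0,0,-0.12,0.035],
    [0,0,0,0,0,-0.12,0.035],
    [0,0,0,0,0,-0.12,0.035],
    [0,0,0,0,0,-0.12,0.035],
    [0,0,0,0,0,-0.12,0.035],
    [0,0,0,0,0,-0.12,0.035]
  ]
}}

```text
clock: 2.1
position: [0.3966, 0.0522, 0.2311]
ee_rot: [0.77, 0.638, -0.0, -0.0]
force: [-0.1, 0.2, -0.1]
opening: 0.0352
grasp_force: 0.0
```

Call:
{"op": "send_rows", "data": {
  "series": [
    [0,0,0,0,0,-0.12,0.035],
    [0,0,0,-0.1,0,0,0.035],
    [0,0,0,-0.11,0,0,0.035],
    [0,0,0,-0.11,0,0,0.035],
    [0,0,0,0,0,0,0.035],
    [0,0,0,0,0,0,0.035]
  ]
}}

```text
clock: 2.6
position: [0.3956, 0.0522, 0.2311]
ee_rot: [0.723, 0.672, 0.107, 0.116]
force: [0.7, 0.9, -0.2]
opening: 0.0349
grasp_force: 0.0
```

```bash
python3 - <<'E'
from h import *
from rig import telemetry
s=telemetry.sense(); print(s['clock'],s['position'],s['joint_pos'],s['force'],s['opening']); go(s,w(bar(0)),1.25,.10)
E
```

```text
2.6 [0.3956 0.0522 0.2311] [ 0.1548 -0.0513  2.2795 -0.1242  0.6079  0.319 ] [ 0.6883  0.9447 -0.2258] 0.03488569656628029
dtool(now axes) [ 0.0419 -0.0119  0.0634] rot [-0.0039  0.0064 -0.018 ] d in bin [ 0.0093  0.0417 -0.0639]
```

Call:
{"op": "send_rows", "data": {
  "series": [
    [0.021,-0.006,0.032,0,0.006,-0.018,0.035],
    [0.021,-0.006,0.032,0,0,0,0.035],
    [0,0,0,0,0,0,0.035],
    [0,0,0,0,0,0,0.035]
  ]
}}

```text
clock: 2.93
position: [0.4085, 0.0938, 0.1648]
ee_rot: [0.717, 0.68, 0.106, 0.114]
force: [0.5, 0.3, 0.4]
opening: 0.0348
grasp_force: 0.0
```

```bash
python3 - <<'E'
from h import *
from rig import telemetry,eyes
s=telemetry.sense(); go(s,w(bar(0)),1.25,.0)
d=eyes.snapshot('wrist'); cv2.imwrite('pics/w1.png',d['color']); print(d['hand_eye'].tolist(),d['intrinsics'].tolist())
T=np.eye(4);T[:3,:3]=Ro.from_quat(s['ee_rot']).as_matrix();T[:3,3]=s['position'];M=np.linalg.inv(T@d['hand_eye'])
for y in(-60,-30,0,30,60):
    c=M@np.r_[w([-138,y,96]),1]; q=d['intrinsics']@c[:3]; print(y,q[:2]/q[2])
E
```

```text
dtool(now axes) [-0.0004  0.0002  0.0974] rot [-0.0076  0.0023  0.0013] d in bin [ 0.0302 -0.0006 -0.0926]
[[0.0007284173492285107, -0.9555950823459024, -0.2946820456093156, 0.0756771968587114], [0.9999996348514844, 0.0008277608310000882, -0.00021238856301800034, 0.0014203902751493414], [0.0004468837213206676, -0.29468178329909034, 0.9555953363671281, -0.1409309133990952], [0.0, 0.0, 0.0, 1.0]] [[411.3733141725792, 0.0, 316.54644993799394], [0.0, 411.3733141725792, 240.91822223009984], [0.0, 0.0, 1.0]]
-60 [317.1663 353.5426]
-30 [317.2939 307.8051]
0 [317.4315 258.4755]
30 [317.5803 205.1133]
60 [317.7419 147.2029]
```

View pics/w1.png

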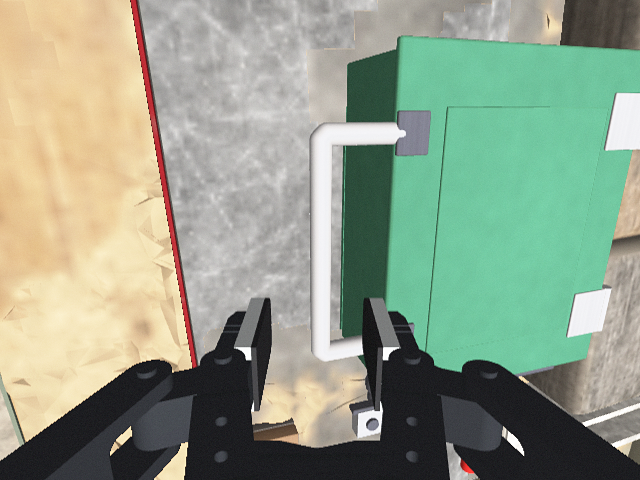

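The bar is vertical at column 321, against a predicted 317, so it lies 2 mm further +x. The fingers straddle it. I'll advance and grip.

```bash
sed -i 's/O=np.array(\[.5705,.0845/O=np.array([.5725,.0848/' h.py
```

Call:
{"op": "send_rows", "data": {
  "series": [
    [0,-0.002,0.03,0,0,0,0.035],
    [0,0,0.03,0,0,0,0.035],
    [0,0,0.03,0,0,0,0.035],
    [0,0,0.007,0,0,0,0.035],
    [0,0,0,0,0,0,0.005],
    [0,0,0,0,0,0,0.005],
    [0,0,0,0,0,0,0.005],
    [0,0,0,0,0,0,0.005]
  ],
  "newtons": 40
}}

```text
clock: 3.65
position: [0.4395, 0.0914, 0.0766]
ee_rot: [0.717, 0.678, 0.111, 0.118]
force: [7.9, -6.1, -6.4]
opening: 0.0105
grasp_force: 38.9
```

```bash
cat >> h.py <<'E'
def lidang(s): # from gripped bar
    R=Ro.from_quat(s['ee_rot']).as_matrix(); g=bn(s['position']-.0187*R[:,2]); return g,np.arctan2(g[2]-90,90-g[0]),np.hypot(g[2]-90,90-g[0])
E
python3 - <<'E'
from h import *
from rig import telemetry
s=telemetry.sense(); print(s['force'],s['moment'],s['opening'],s['grasp_force'],lidang(s))
R=Ro.from_quat(s['ee_rot']).as_matrix()
N=24; prev=np.array(bar(0))
for i in range(1,N+1):
    p=np.array(bar(1.28*i/N)); print(i,R.T@B@(p-prev)/1000); prev=p
E
```

```text
[ 7.9085 -6.1366 -6.4227] [-0.8792 -0.5127 -0.238 ] 0.010508719695098291 38.934184312820435 (array([-139.0999,   -0.5536,   94.2921]), np.float64(0.018732587299671453), np.float64(229.1400897032939))
1 [ 0.      0.0042 -0.0114]
2 [ 0.      0.0048 -0.0112]
3 [ 0.      0.0054 -0.0109]
4 [ 0.      0.006  -0.0106]
5 [ 0.      0.0065 -0.0103]
6 [ 0.      0.007  -0.0099]
7 [ 0.      0.0076 -0.0095]
8 [ 0.      0.0081 -0.0091]
9 [ 0.      0.0085 -0.0087]
10 [ 0.      0.009  -0.0082]
11 [ 0.      0.0094 -0.0077]
12 [ 0.      0.0098 -0.0072]
13 [ 0.      0.0102 -0.0067]
14 [ 0.      0.0105 -0.0061]
15 [ 0.      0.0108 -0.0055]
16 [ 0.      0.0111 -0.0049]
17 [ 0.      0.0114 -0.0043]
18 [ 0.      0.0116 -0.0037]
19 [ 0.      0.0118 -0.0031]
20 [ 0.      0.0119 -0.0025]
21 [ 0.      0.012  -0.0018]
22 [ 0.      0.0121 -0.0012]
23 [ 0.      0.0121 -0.0006]
24 [0.     0.0122 0.0001]
```

Call:
{"op": "send_rows", "data": {
  "series": [
    [0,0.007,-0.0115,0,0,0,0.005],
    [0,0.005,-0.011,0,0,0,0.005],
    [0,0.0055,-0.011,0,0,0,0.005],
    [0,0.006,-0.0105,0,0,0,0.005],
    [0,0.0065,-0.0105,0,0,0,0.005],
    [0,0.007,-0.01,0,0,0,0.005],
    [0,0.0075,-0.0095,0,0,0,0.005],
    [0,0.008,-0.009,0,0,0,0.005]
  ]
}}

```text
clock: 4.32
position: [0.4587, 0.0903, 0.1711]
ee_rot: [0.717, 0.679, 0.109, 0.115]
force: [0.3, -0.2, -8.2]
opening: 0.0106
grasp_force: 38.8
```

```bash
python3 - <<'E'
from h import *
from rig import telemetry
s=telemetry.sense(); print(s['force'],s['moment'],s['opening'],s['grasp_force'],lidang(s),s['ee_rot'])
E
```

```text
[ 0.3211 -0.2178 -8.1565] [0.0493 0.8105 0.0816] 0.010561718848085808 38.81556987762451 (array([-119.7917,   -0.6723,  188.8676]), np.float64(0.4403969833507935), np.float64(231.92103394056835)) [0.7173 0.6785 0.109  0.1148]
```

Call:
{"op": "send_rows", "data": {
  "series": [
    [0,0.0085,-0.0085,0,0,0,0.005],
    [0,0.009,-0.008,0,0,0,0.005],
    [0,0.0095,-0.0075,0,0,0,0.005],
    [0,0.01,-0.007,0,0,0,0.005],
    [0,0.01,-0.0065,0,0,0,0.005],
    [0,0.0105,-0.006,0,0,0,0.005],
    [0,0.011,-0.0055,0,0,0,0.005],
    [0,0.011,-0.005,0,0,0,0.005]
  ]
}}

```text
clock: 4.98
position: [0.5133, 0.0873, 0.2469]
ee_rot: [0.718, 0.679, 0.107, 0.112]
force: [-7.1, 0.4, -1.3]
opening: 0.0102
grasp_force: 39.4
```

Call:
{"op": "send_rows", "data": {
  "series": [
    [0,0.0115,-0.004,0,0,0,0.005],
    [0,0.0115,-0.0035,0,0,0,0.005],
    [0,0.012,-0.003,0,0,0,0.005],
    [0,0.012,-0.0025,0,0,0,0.005],
    [0,0.012,-0.002,0,0,0,0.005],
    [0,0.012,-0.001,0,0,0,0.005],
    [0,0.012,-0.0005,0,0,0,0.005],
    [0,0.009,0,0,0,0,0.005]
  ]
}}

```text
clock: 5.65
position: [0.6002, 0.0828, 0.2938]
ee_rot: [0.717, 0.679, 0.111, 0.115]
force: [-7.2, -0.6, 6.1]
opening: 0.01
grasp_force: 42.9
```

Call:
{"op": "send_rows", "data": {
  "series": [
    [0,0,0,0,0,0,0.005],
    [0,0,0,0,0,0,0.005]
  ]
}}

```text
clock: 5.82
position: [0.6016, 0.0828, 0.2945]
ee_rot: [0.717, 0.679, 0.112, 0.117]
force: [-1.1, -1.7, 5.3]
opening: 0.0099
grasp_force: 42.5
```

```bash
python3 - <<'E'
from h import *
from rig import telemetry,eyes
s=telemetry.sense(); print(s['force'],s['moment'],s['opening'],s['grasp_force'],lidang(s),s['ee_rot'])
a=eyes.snapshot('scene')['color'][130:310,230:470]; cv2.imwrite('pics/c2.png',cv2.resize(a,None,fx=3,fy=3))
E
```

```text
[-1.0545 -1.7397  5.2872] [-0.3311  0.2111 -0.0349] 0.009913649724885435 42.53938972949982 (array([ 23.2138,  -0.4556, 312.2524]), np.float64(1.2788833710681258), np.float64(232.07008469303267)) [0.7165 0.6786 0.112  0.1167]
```

View pics/c2.png

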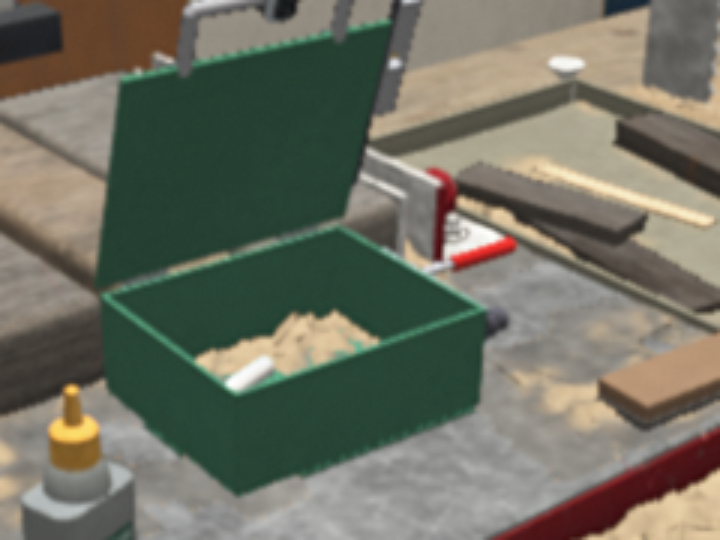

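The lid stands steeply, the rod still lies level, and the grip is at about (485,252) in the crop. I'll release the bar and back off.

Call:
{"op": "send_rows", "data": {
  "series": [
    [0,0,0,0,0,0,0.05],
    [0,0,0,0,0,0,0.05],
    [0,0,-0.01,0,0,0,0.05],
    [0,0,-0.03,0,0,0,0.05],
    [0,0,-0.03,0,0,0,0.05],
    [-0.01,0,-0.03,0,0,0,0.05],
    [-0.035,0,-0.01,0,0,0,0.05],
    [-0.04,0,0,0,0,0,0.05]
  ]
}}

```text
clock: 6.53
position: [0.5622, 0.001, 0.4]
ee_rot: [0.715, 0.68, 0.113, 0.118]
force: [1.4, -0.2, 0.5]
opening: 0.0499
grasp_force: 0.0
```

Call:
{"op": "send_rows", "data": {
  "series": [
    [-0.04,0,0,0,0,0,0.04],
    [-0.04,0,0,0,0,0,0.04],
    [-0.03,0,0,0,0,0,0.04],
    [0,0,0,0,0,0,0.04]
  ]
}}

```text
clock: 6.87
position: [0.555, -0.1142, 0.396]
ee_rot: [0.718, 0.677, 0.109, 0.117]
force: [0.7, 0.1, 0.5]
opening: 0.0401
grasp_force: 0.0
```

```bash
python3 - <<'E'
from h import *
from rig import telemetry
s=telemetry.sense(); print(s['force'],s['joint_pos'],lidang(s)); go(s,w(grip(0,-195)),1.25,.08); go(s,w(grip(0,-195)),1.25,0)
E
```

```text
[0.7258 0.077  0.4984] [-0.2565  0.0375  1.7798  0.0723  1.0096 -0.2268] (array([ -12.6907, -199.6074,  413.7567]), np.float64(1.2636490533520732), np.float64(339.6524521228926))
dtool(now axes) [ 0.0049 -0.0918  0.2517] rot [ 0.0007  0.0024 -0.004 ] d in bin [-0.0075  0.0047 -0.2678]
dtool(now axes) [ 0.0051 -0.0919  0.3317] rot [ 0.0007  0.0024 -0.004 ] d in bin [ 0.0177  0.0047 -0.3438]
```

Call:
{"op": "send_rows", "data": {
  "series": [
    [0.004,-0.013,0.036,0,0,0,0.04],
    [0,-0.013,0.036,0,0,0,0.04],
    [0,-0.013,0.036,0,0,0,0.04],
    [0,-0.013,0.036,0,0,0,0.04],
    [0,-0.013,0.036,0,0,0,0.04],
    [0,-0.013,0.036,0,0,0,0.04],
    [0,-0.014,0.036,0,0,0,0.04],
    [0,0,0,0,0,0,0.04]
  ]
}}

```text
clock: 7.53
position: [0.5428, -0.1037, 0.1199]
ee_rot: [0.718, 0.679, 0.106, 0.11]
force: [-0.8, -0.7, -1.0]
opening: 0.0399
grasp_force: 0.0
```

```bash
python3 - <<'E'
from h import *
from rig import telemetry,eyes
s=telemetry.sense(); go(s,w(grip(0,-195)),1.25,0)
d=eyes.snapshot('wrist'); im=d['color']
T=np.eye(4);T[:3,:3]=Ro.from_quat(s['ee_rot']).as_matrix();T[:3,3]=s['position'];M=T@d['hand_eye']
m=mask(im,(0,150,80),(6,255,255),(150,0,500,480)); c=big(m); r=cv2.minAreaRect(c); print(r)
K=d['intrinsics']
for p in list(cv2.boxPoints(r))+[r[0]]:
    v=M[:3,:3]@np.linalg.inv(K)@[p[0],p[1],1]; c0=M[:3,3]; print(p,bn(c0+v*(.072-c0[2])/v[2]))
cv2.imwrite('pics/w2.png',im)
E
```

```text
dtool(now axes) [-0.0054  0.0086  0.0736] rot [-0.0139 -0.0028 -0.0013] d in bin [ 0.0304 -0.0052 -0.0676]
((334.5, 263.5), (27.0, 123.0), 0.0)
[321. 325.] [  -0.4713 -219.1833   72.    ]
[321. 202.] [  -0.6497 -153.9337   72.    ]
[348. 202.] [  13.1551 -154.7941   72.    ]
[348. 325.] [  14.718  -221.6827   72.    ]
(334.5, 263.5) [   6.5863 -185.8337   72.    ]
```

View pics/w2.png

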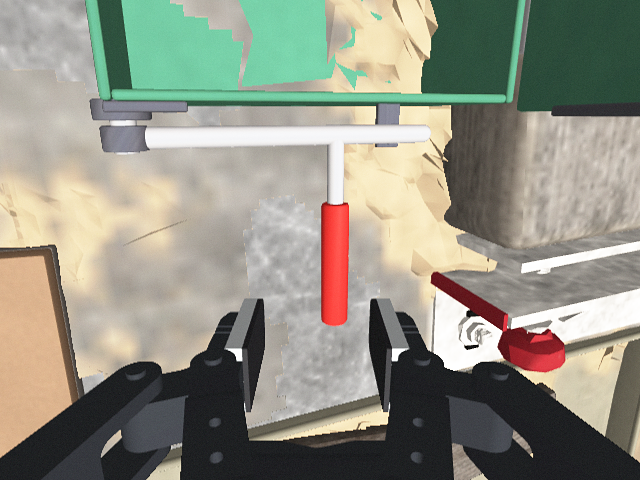

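The red grip is centred at (334,263), within 2 mm of the model. I'll advance and grip it.

Call:
{"op": "send_rows", "data": {
  "series": [
    [0,0.01,0.02,-0.014,0,0,0.04],
    [0,0,0.03,0,0,0,0.04],
    [0,0,0.022,0,0,0,0.04],
    [0,0,0,0,0,0,0.04],
    [0,0,0,0,0,0,0.005],
    [0,0,0,0,0,0,0.005],
    [0,0,0,0,0,0,0.005]
  ],
  "newtons": 25
}}

```text
clock: 8.17
position: [0.5716, -0.1059, 0.0604]
ee_rot: [0.717, 0.679, 0.11, 0.114]
force: [-27.7, -8.8, -0.1]
opening: 0.0124
grasp_force: 27.8
```

```bash
cat >> h.py <<'E'
def rodang(s):
    g=lidang(s)[0]; return g,np.arctan2(g[2]-70,g[0]+85),np.hypot(g[2]-70,g[0]+85)
E
python3 - <<'E'
from h import *
from rig import telemetry
s=telemetry.sense(); print(s['force'],s['moment'],s['opening'],s['grasp_force'],rodang(s))
R=tool(1.25); b0=0; prev=np.array(grip(b0)); N=12
for i in range(1,N+1):
    p=np.array(grip(b0+(0.95-b0)*i/N)); print(i,R.T@B@(p-prev)/1000); prev=p
# geometry: b for hole L
from scipy.optimize import brentq
for L in (136,141,146,151,156):
    f=lambda a:np.hypot(175-L*np.cos(a)+3*np.sin(a),20+L*np.sin(a)+3*np.cos(a))-139.5
    a=brentq(f,.5,1.1); b=np.arctan2(20+L*np.sin(a)+3*np.cos(a),175-L*np.cos(a)+3*np.sin(a)); print(L,'home a',a,'b',b)
for b in (.8,.85,.9,.95,1.,1.05,1.1,1.15,1.2): # contact beside hole (sphere r4.5, plate underside 6 below hinge line)
    c=np.array([-175+135*np.cos(b),-20+135*np.sin(b)]); D=np.hypot(*c); a=np.arctan2(c[1],-c[0])+np.arcsin(10.5/D); print(b,'rest a',a,'L',np.sqrt(D*D-10.5**2))
E
```

```text
[-27.6884  -8.8096  -0.1171] [-1.3018  4.4824 -0.3352] 0.012431502753485042 27.82118260860443 (array([   3.5194, -190.5447,   78.1201]), np.float64(0.09147665850353441), np.float64(88.89102891338801))
1 [-0.      0.002  -0.0068]
2 [-0.      0.0014 -0.007 ]
3 [-0.      0.0009 -0.0071]
4 [-0.      0.0003 -0.0071]
5 [-0.     -0.0003 -0.0071]
6 [-0.     -0.0008 -0.0071]
7 [-0.     -0.0014 -0.007 ]
8 [-0.     -0.0019 -0.0069]
9 [-0.     -0.0025 -0.0067]
10 [-0.     -0.003  -0.0065]
11 [-0.     -0.0035 -0.0062]
12 [-0.     -0.004  -0.0059]
136 home a 0.7566374801865152 b 0.9760015951700087
141 home a 0.7501594012935945 b 1.0125553523179276
146 home a 0.7428229322027423 b 1.049339784860634
151 home a 0.7346927858515009 b 1.0863839821868497
156 home a 0.7258231245429633 b 1.12371720533212
0.8 rest a 0.8536266512811552 L 111.11541338846294
0.85 rest a 0.847463633379564 L 117.89246018799086
0.9 rest a 0.8392802812194988 L 124.65437692765825
0.95 rest a 0.8293989923910806 L 131.38790011629263
1.0 rest a 0.8180791682525577 L 138.08157997998052
1.05 rest a 0.8055314818491712 L 144.72536947234997
1.1 rest a 0.7919285510163884 L 151.31032191595432
1.15 rest a 0.7774129957797699 L 157.82836608422693
1.2 rest a 0.7621035777988993 L 164.27213712846785
```

Call:
{"op": "send_rows", "data": {
  "series": [
    [0,0,0,0,0,0,0.035],
    [0,0,0,0,0,0,0.035],
    [0,0,0,0,0,0,0.035]
  ]
}}

```text
clock: 8.42
position: [0.5812, -0.1074, 0.0643]
ee_rot: [0.716, 0.678, 0.115, 0.121]
force: [-4.9, -1.6, 0.6]
opening: 0.035
grasp_force: 2.4
```

```bash
python3 - <<'E'
from h import *
from rig import telemetry
s=telemetry.sense(); print(s['force'],s['opening'],rodang(s)); go(s,w(grip(0)),1.25,0)
E
```

```text
[-4.901  -1.6399  0.6343] 0.03499728381443166 (array([  12.866 , -191.4188,   81.9806]), np.float64(0.12181203354407544), np.float64(98.5965986915149))
dtool(now axes) [ 0.0014 -0.0117  0.0087] rot [ 0.0154  0.0003 -0.0008] d in bin [-0.0081  0.0014 -0.0121]
```

Call:
{"op": "send_rows", "data": {
  "series": [
    [0,-0.01,0,0.015,0,0,0.035],
    [0,0,0,0,0,0,0.035],
    [0,0,0,0,0,0,0.035],
    [0,0,0,0,0,0,0.035]
  ]
}}

```text
clock: 8.75
position: [0.5722, -0.1069, 0.059]
ee_rot: [0.717, 0.679, 0.11, 0.116]
force: [-0.2, -0.6, 0.3]
opening: 0.0347
grasp_force: 0.0
```

```bash
python3 - <<'E'
from h import *
from rig import telemetry
s=telemetry.sense(); print(s['force'],s['opening'],rodang(s)); go(s,w(grip(0)),1.25,0)
E
```

```text
[-0.155  -0.6185  0.3347] 0.034744969045396895 (array([   4.1135, -191.3944,   76.7883]), np.float64(0.07602869886385608), np.float64(89.37170536689108))
dtool(now axes) [ 0.0014 -0.0013  0.0067] rot [ 0.0001  0.0006 -0.0008] d in bin [ 0.0009  0.0014 -0.0068]
```

Well aligned now. I'll go 6 mm deeper and grip.

Call:
{"op": "send_rows", "data": {
  "series": [
    [0,-0.001,0.006,0,0,0,0.035],
    [0,0,0,0,0,0,0.035],
    [0,0,0,0,0,0,0.005],
    [0,0,0,0,0,0,0.005],
    [0,0,0,0,0,0,0.005],
    [0,0,0,0,0,0,0.005]
  ]
}}

```text
clock: 9.25
position: [0.5735, -0.107, 0.0527]
ee_rot: [0.717, 0.679, 0.11, 0.116]
force: [5.1, 2.4, -1.6]
opening: 0.0132
grasp_force: 24.6
```

```bash
python3 - <<'E'
from h import *
from rig import telemetry
s=telemetry.sense(); print(s['force'],s['moment'],s['opening'],s['grasp_force'],rodang(s))
E
```

```text
[ 5.102   2.438  -1.5831] [ 0.3208 -0.4791  0.1269] 0.013160919352270203 24.57206904888153 (array([   5.4071, -191.4114,   70.3957]), np.float64(0.004376531040342914), np.float64(90.40797118332489))
```

Call:
{"op": "send_rows", "data": {
  "series": [
    [0,0.002,-0.007,0,0,0,0.005],
    [0,0.0015,-0.007,0,0,0,0.005],
    [0,0.001,-0.007,0,0,0,0.005],
    [0,0.0003,-0.007,0,0,0,0.005],
    [0,-0.0003,-0.007,0,0,0,0.005],
    [0,-0.001,-0.007,0,0,0,0.005],
    [0,-0.0014,-0.007,0,0,0,0.005],
    [0,-0.002,-0.007,0,0,0,0.005]
  ]
}}

```text
clock: 9.92
position: [0.5565, -0.1061, 0.1069]
ee_rot: [0.717, 0.678, 0.11, 0.117]
force: [6.8, 3.3, -0.0]
opening: 0.013
grasp_force: 24.3
```

Call:
{"op": "send_rows", "data": {
  "series": [
    [0,-0.0025,-0.0067,0,0,0,0.005],
    [0,-0.003,-0.0065,0,0,0,0.005],
    [0,-0.0035,-0.0062,0,0,0,0.005],
    [0,-0.004,-0.006,0,0,0,0.005],
    [0,0,0,0,0,0,0.005],
    [0,0,0,0,0,0,0.005],
    [0,0,0,0,0,0,0.005]
  ]
}}

```text
clock: 10.5
position: [0.5377, -0.1052, 0.1281]
ee_rot: [0.717, 0.678, 0.111, 0.119]
force: [6.5, 3.9, 6.3]
opening: 0.0132
grasp_force: 24.7
```

```bash
python3 - <<'E'
from h import *
from rig import telemetry
s=telemetry.sense(); print(s['force'],s['moment'],s['opening'],s['grasp_force'],rodang(s))
R=tool(1.25); b=rodang(s)[1]; print(R.T@B@(np.array(grip(1.03))-grip(b))/1000)
E
```

```text
[6.4554 3.879  6.3335] [ 0.5931 -1.3949  0.2344] 0.013196949706721585 24.671697914600372 (array([ -30.4978, -191.6086,  145.8075]), np.float64(0.9474617632417393), np.float64(93.36633107623155))
[-0.     -0.0046 -0.0058]
```

Call:
{"op": "send_rows", "data": {
  "series": [
    [0,-0.0046,-0.0058,0,0,0,0.005],
    [0,0,0,0,0,0,0.005],
    [0,0,0,0,0,0,0.005],
    [0,0,0,0,0,0,0.04],
    [0,0,0,0,0,0,0.04],
    [0,0,0,0,0,0,0.04],
    [0,0,0,0,0,0,0.04]
  ]
}}

```text
clock: 11.08
position: [0.5273, -0.1043, 0.1291]
ee_rot: [0.717, 0.679, 0.109, 0.115]
force: [0.4, 0.3, 0.9]
opening: 0.04
grasp_force: 0.0
```

```bash
python3 - <<'E'
from h import *
from rig import telemetry
s=telemetry.sense(); print(s['force'],s['opening'],rodang(s))
E
```

```text
[0.4278 0.3033 0.9333] 0.03999273887694617 (array([ -40.7551, -191.2303,  146.8219]), np.float64(1.0482549231233174), np.float64(88.65223748567232))
```

Call:
{"op": "send_rows", "data": {
  "series": [
    [0,0,-0.02,0,0,0,0.04],
    [0,0,-0.04,0,0,0,0.04],
    [0,0,-0.04,0,0,0,0.04],
    [0,0,-0.04,0,0,0,0.04],
    [0,0,-0.04,0,0,0,0.04],
    [0,0,-0.04,0,0,0,0.04],
    [0,0,-0.04,0,0,0,0.04],
    [0,0,0,0,0,0,0.04]
  ]
}}

```text
clock: 11.75
position: [0.448, -0.1007, 0.3841]
ee_rot: [0.716, 0.678, 0.112, 0.12]
force: [1.2, 0.2, 0.6]
opening: 0.0403
grasp_force: 0.0
```

Call:
{"op": "send_rows", "data": {
  "series": [
    [0,0,0,0,0,0,0.04],
    [0,0,0,0,0,0,0.04],
    [0,0,0,0,0,0,0.04]
  ]
}}

```text
clock: 12.0
position: [0.4461, -0.0997, 0.3745]
ee_rot: [0.717, 0.679, 0.108, 0.114]
force: [-0.3, 0.6, -1.3]
opening: 0.0399
grasp_force: 0.0
```

```bash
python3 - <<'E'
from h import *
from rig import telemetry,eyes
s=telemetry.sense(); print(s['force'],s['opening'],rodang(s)); go(s,w(bar(1.28)),1.25,.12);go(s,w(bar(1.25)),1.25,0);go(s,w(bar(1.28)),1.25,0)
d=eyes.snapshot('top'); im=d['color']
import pickle; pickle.dump(d,open('t1.pkl','wb'))
a=im[130:280,260:460]; cv2.imwrite('pics/c3.png',cv2.resize(a,None,fx=4,fy=4,interpolation=cv2.INTER_CUBIC))
E
```

```text
[-0.2827  0.5741 -1.2555] 0.03988899493113367 (array([-122.0968, -191.0523,  392.2706]), np.float64(1.685402754998494), np.float64(324.39867927081247))
dtool(now axes) [0.1912 0.1127 0.0053] rot [-0.0052 -0.0005 -0.0013] d in bin [0.109  0.191  0.0301]
dtool(now axes) [0.1911 0.1065 0.1253] rot [-0.0052 -0.0005 -0.0013] d in bin [ 0.1403  0.191  -0.0859]
dtool(now axes) [0.1911 0.1133 0.1253] rot [-0.0052 -0.0005 -0.0013] d in bin [ 0.1468  0.191  -0.0838]
```

View pics/c3.png

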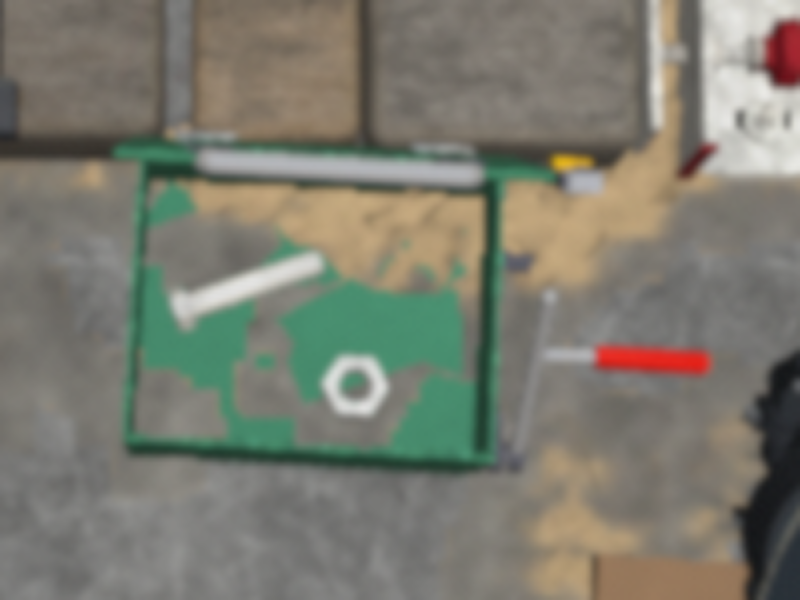

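The lid is standing, with its bar at crop (340,166). The rod is up, with its tip at (550,297) and the grip at (655,361).

```bash
python3 - <<'E'
from h import *; import pickle
d=pickle.load(open('t1.pkl','rb')); 
r=cv2.minAreaRect(big(mask(d['color'],(0,150,80),(6,255,255),(400,205,445,235)))); print(r)
for b in(1.0,1.03,1.06):
    print(b,grip(b),bn(ray(d,r[0],.07+.09*np.sin(b))))
for a in(1.22,1.26,1.3): print(a,bar(a),bn(ray(d,(345,171.5),(90+228*np.sin(a))/1000+.003)))
E
```

```text
((422.5, 219.5), (5.0, 27.0), 90.0)
1.0 [np.float64(-36.37279247186742), -190, np.float64(145.7323886327107)] [ -34.1131 -188.6802  145.7324]
1.03 [np.float64(-38.66630395270402), -190, np.float64(147.1569090269743)] [ -34.3546 -188.3938  147.1569]
1.06 [np.float64(-41.001512632552526), -190, np.float64(148.51199341104876)] [ -34.5843 -188.1213  148.512 ]
1.22 [np.float64(11.648769839941266), 0, np.float64(304.11465324074743)] [ 25.0126  -1.2589 307.1147]
1.26 [np.float64(20.273744889750034), 0, np.float64(307.0765978826376)] [ 24.2586  -1.1146 310.0766]
1.3 [np.float64(29.010267073594086), 0, np.float64(309.69126627512003)] [ 23.593   -0.9873 312.6913]
```

Call:
{"op": "send_rows", "data": {
  "series": [
    [0.036,0.02,0,0,0,0,0.04],
    [0.036,0.02,0,0,0,0,0.04],
    [0.036,0.02,0,0,0,0,0.04],
    [0.036,0.02,0,0,0,0,0.04],
    [0.036,0.02,0,0,0,0,0.04],
    [0.011,0.013,0.005,-0.005,0,0,0.04]
  ]
}}

```text
clock: 12.55
position: [0.568, 0.0892, 0.4065]
ee_rot: [0.716, 0.679, 0.111, 0.116]
force: [-0.1, 0.2, -0.2]
opening: 0.0402
grasp_force: 0.0
```

Call:
{"op": "send_rows", "data": {
  "series": [
    [0,0,0,0,0,0,0.04],
    [0,0,0,0,0,0,0.04],
    [0,0,0,0,0,0,0.04]
  ]
}}

```text
clock: 12.8
position: [0.5653, 0.0844, 0.4052]
ee_rot: [0.717, 0.679, 0.109, 0.116]
force: [-0.0, -0.7, -0.8]
opening: 0.0398
grasp_force: 0.0
```

```bash
python3 - <<'E'
from h import *
from rig import telemetry,eyes
s=telemetry.sense(); print(s['force'],s['opening']);go(s,w(bar(1.28)),1.25,0)
d=eyes.snapshot('wrist'); im=d['color']; cv2.imwrite('pics/w3.png',im)
T=np.eye(4);T[:3,:3]=Ro.from_quat(s['ee_rot']).as_matrix();T[:3,3]=s['position'];M=np.linalg.inv(T@d['hand_eye'])
for a in(1.2,1.28,1.35):
    p=bar(a)
    for y in (0,40):
        p[1]=y; c=M@np.r_[w(p),1]; q=d['intrinsics']@c[:3]; print(a,y,q[:2]/q[2])
E
```

```text
[-0.0263 -0.7002 -0.8288] 0.039761744288174486
dtool(now axes) [ 0.0009 -0.0003  0.1206] rot [-0.0004  0.0012 -0.0006] d in bin [ 0.0377  0.0008 -0.1145]
1.2 0 [284.4268 240.6514]
1.2 40 [282.8658 175.8015]
1.28 0 [313.9257 240.7484]
1.28 40 [313.8044 175.853 ]
1.35 0 [339.6192 240.2632]
1.35 40 [340.7483 175.6051]
```

View pics/w3.png

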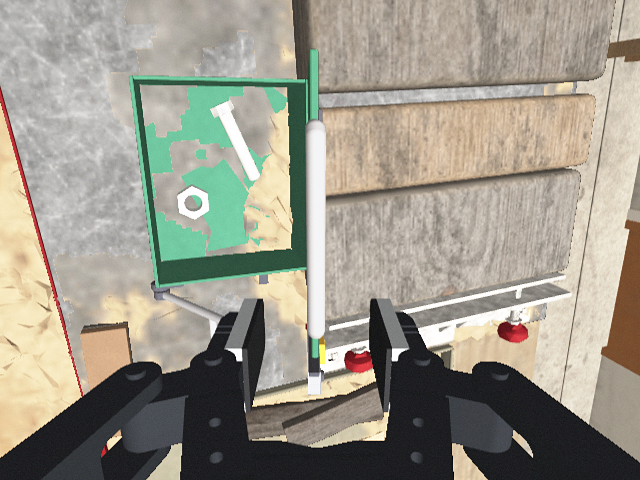

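The bar is at column 316, between the fingers, so a is about 1.285. I'll advance and grip.

Call:
{"op": "send_rows", "data": {
  "series": [
    [0,0,0.03,0,0,0,0.04],
    [0,0,0.03,0,0,0,0.04],
    [0,0,0.03,0,0,0,0.04],
    [0,0,0.03,0,0,0,0.04],
    [0,0,0,0,0,0,0.005],
    [0,0,0,0,0,0,0.005],
    [0,0,0,0,0,0,0.005],
    [0,0,0,0,0,0,0.005]
  ],
  "newtons": 25
}}

```text
clock: 13.52
position: [0.6033, 0.0817, 0.2934]
ee_rot: [0.717, 0.678, 0.11, 0.117]
force: [4.8, -3.7, -14.4]
opening: 0.0109
grasp_force: 24.9
```

```bash
python3 - <<'E'
from h import *
from rig import telemetry
s=telemetry.sense(); print(s['force'],s['opening'],s['grasp_force'],lidang(s))
R=tool(1.25); a0=lidang(s)[1]; N=16; prev=np.array(bar(a0))
for i in range(1,N+1):
    p=np.array(bar(a0+(0.86-a0)*i/N)); print(i,R.T@B@(p-prev)/1000); prev=p
E
```

```text
[  4.7576  -3.7135 -14.3943] 0.010912037858127745 24.934933483600616 (array([ 24.9947,  -1.3688, 311.0883]), np.float64(1.2848309915808298), np.float64(230.44676258675392))
1 [-0.     -0.0061 -0.0001]
2 [-0.     -0.0061  0.    ]
3 [-0.     -0.0061  0.0002]
4 [-0.     -0.006   0.0004]
5 [-0.     -0.006   0.0005]
6 [-0.     -0.006   0.0007]
7 [-0.     -0.006   0.0008]
8 [-0.    -0.006  0.001]
9 [-0.     -0.0059  0.0011]
10 [-0.     -0.0059  0.0013]
11 [-0.     -0.0059  0.0015]
12 [-0.     -0.0058  0.0016]
13 [-0.     -0.0058  0.0018]
14 [-0.     -0.0057  0.0019]
15 [-0.     -0.0057  0.0021]
16 [-0.     -0.0056  0.0022]
```

Call:
{"op": "send_rows", "data": {
  "series": [
    [0,-0.006,0.001,0,0,0,0.005],
    [0,-0.006,0,0,0,0,0.005],
    [0,-0.006,0,0,0,0,0.005],
    [0,-0.006,0.0005,0,0,0,0.005],
    [0,-0.006,0.0005,0,0,0,0.005],
    [0,-0.006,0.0007,0,0,0,0.005],
    [0,-0.006,0.0008,0,0,0,0.005],
    [0,-0.006,0.001,0,0,0,0.005]
  ]
}}

```text
clock: 14.18
position: [0.5611, 0.084, 0.2769]
ee_rot: [0.717, 0.678, 0.112, 0.119]
force: [0.9, -6.8, 0.2]
opening: 0.0106
grasp_force: 25.8
```

Call:
{"op": "send_rows", "data": {
  "series": [
    [0,-0.006,0.001,0,0,0,0.005],
    [0,-0.006,0.0013,0,0,0,0.005],
    [0,-0.006,0.0015,0,0,0,0.005],
    [0,-0.006,0.0016,0,0,0,0.005],
    [0,-0.006,0.0018,0,0,0,0.005],
    [0,-0.0057,0.002,0,0,0,0.005],
    [0,0,0,0,0,0,0.005],
    [0,0,0,0,0,0,0.005]
  ]
}}

```text
clock: 14.85
position: [0.5288, 0.086, 0.2557]
ee_rot: [0.717, 0.678, 0.111, 0.118]
force: [-3.7, -5.4, -0.7]
opening: 0.0108
grasp_force: 26.1
```

```bash
python3 - <<'E'
from h import *
from rig import telemetry
s=telemetry.sense(); print(s['force'],s['opening'],s['grasp_force'],lidang(s))
R=tool(1.25); a0=lidang(s)[1]; N=12; prev=np.array(bar(a0))
for i in range(1,N+1):
    p=np.array(bar(a0+(0.76-a0)*i/N)); print(i,a0+(0.76-a0)*i/N,R.T@B@(p-prev)/1000); prev=p
E
```

```text
[-3.6563 -5.4081 -0.7419] 0.010815080812884426 26.128242909908295 (array([-49.6544,  -1.1163, 273.4516]), np.float64(0.9201276268193891), np.float64(230.55979311583357))
1 0.9067836579177734 [-0.     -0.0029  0.001 ]
2 0.8934396890161576 [-0.     -0.0029  0.001 ]
3 0.8800957201145418 [-0.     -0.0028  0.0011]
4 0.866751751212926 [-0.     -0.0028  0.0011]
5 0.8534077823113103 [-0.     -0.0028  0.0012]
6 0.8400638134096945 [-0.     -0.0028  0.0012]
7 0.8267198445080788 [-0.     -0.0028  0.0012]
8 0.8133758756064631 [-0.     -0.0028  0.0013]
9 0.8000319067048473 [-0.     -0.0027  0.0013]
10 0.7866879378032315 [-0.     -0.0027  0.0013]
11 0.7733439689016157 [-0.     -0.0027  0.0014]
12 0.76 [-0.     -0.0027  0.0014]
```

Call:
{"op": "send_rows", "data": {
  "series": [
    [0,-0.0029,0.001,0,0,0,0.005],
    [0,-0.0029,0.001,0,0,0,0.005],
    [0,-0.0028,0.0011,0,0,0,0.005],
    [0,-0.0028,0.0011,0,0,0,0.005],
    [0,-0.002,0.0009,0,0,0,0.005],
    [0,0,0,0,0,0,0.005],
    [0,0,0,0,0,0,0.005]
  ]
}}

```text
clock: 15.43
position: [0.5186, 0.0866, 0.2469]
ee_rot: [0.717, 0.678, 0.112, 0.119]
force: [-0.9, -7.1, -1.7]
opening: 0.011
grasp_force: 26.1
```

Call:
{"op": "send_rows", "data": {
  "series": [
    [0,-0.001,0.0005,0,0,0,0.005],
    [0,-0.001,0.0004,0,0,0,0.005],
    [0,0,0,0,0,0,0.005]
  ]
}}

```text
clock: 15.68
position: [0.5172, 0.0866, 0.2457]
ee_rot: [0.717, 0.678, 0.112, 0.119]
force: [-1.2, -6.5, 0.7]
opening: 0.0109
grasp_force: 26.2
```

Call:
{"op": "send_rows", "data": {
  "series": [
    [0,-0.001,0.0005,0,0,0,0.005],
    [0,-0.001,0.0004,0,0,0,0.005],
    [0,0,0,0,0,0,0.005]
  ]
}}

```text
clock: 15.93
position: [0.5157, 0.0867, 0.2443]
ee_rot: [0.717, 0.678, 0.112, 0.119]
force: [-1.3, -7.6, 1.4]
opening: 0.0107
grasp_force: 26.3
```

```bash
python3 - <<'E'
from h import *
from rig import telemetry
s=telemetry.sense(); print(s['force'],s['moment'],s['grasp_force'],lidang(s))
E
```

```text
[-1.311  -7.6049  1.3839] [-1.1506  0.0605 -0.2889] 26.311697959899902 (array([-62.8836,  -1.137 , 262.0111]), np.float64(0.8442031758203701), np.float64(230.13305024536538))
```

Call:
{"op": "send_rows", "data": {
  "series": [
    [0,-0.001,0.0005,0,0,0,0.005],
    [0,0,0,0,0,0,0.005]
  ]
}}

```text
clock: 16.1
position: [0.5148, 0.0867, 0.2433]
ee_rot: [0.717, 0.678, 0.112, 0.119]
force: [-1.1, -5.7, 0.1]
opening: 0.0107
grasp_force: 26.3
```

Call:
{"op": "send_rows", "data": {
  "series": [
    [0,-0.001,0.0005,0,0,0,0.005],
    [0,0,0,0,0,0,0.005]
  ]
}}

```text
clock: 16.27
position: [0.5139, 0.0868, 0.2426]
ee_rot: [0.717, 0.678, 0.112, 0.119]
force: [-1.4, -7.3, 0.7]
opening: 0.0106
grasp_force: 26.4
```

Call:
{"op": "send_rows", "data": {
  "series": [
    [0,-0.001,0.0005,0,0,0,0.005],
    [0,0,0,0,0,0,0.005]
  ]
}}

```text
clock: 16.43
position: [0.5131, 0.0868, 0.2418]
ee_rot: [0.717, 0.678, 0.112, 0.119]
force: [-2.1, -7.7, 0.8]
opening: 0.011
grasp_force: 26.4
```

```bash
python3 - <<'E'
from h import *
from rig import telemetry
s=telemetry.sense(); print(s['force'],s['moment'],s['grasp_force'],lidang(s))
E
```

```text
[-2.094  -7.7464  0.8436] [-1.1128  0.2196 -0.3134] 26.447844207286835 (array([-65.3989,  -1.142 , 259.5445]), np.float64(0.828903342791324), np.float64(229.98730267294331))
```

Call:
{"op": "send_rows", "data": {
  "series": [
    [0,-0.001,0.0005,0,0,0,0.005],
    [0,0,0,0,0,0,0.005]
  ]
}}

```text
clock: 16.6
position: [0.5126, 0.0869, 0.2413]
ee_rot: [0.717, 0.678, 0.112, 0.119]
force: [-2.1, -8.3, 2.8]
opening: 0.0112
grasp_force: 26.6
```

Call:
{"op": "send_rows", "data": {
  "series": [
    [0,-0.001,0.0005,0,0,0,0.005],
    [0,0,0,0,0,0,0.005]
  ]
}}

```text
clock: 16.77
position: [0.5123, 0.0869, 0.2409]
ee_rot: [0.716, 0.678, 0.112, 0.119]
force: [-1.3, -7.9, 3.4]
opening: 0.0108
grasp_force: 26.7
```

Call:
{"op": "send_rows", "data": {
  "series": [
    [0,-0.001,0.0005,0,0,0,0.005],
    [0,0,0,0,0,0,0.005]
  ]
}}

```text
clock: 16.93
position: [0.5121, 0.0869, 0.2407]
ee_rot: [0.716, 0.678, 0.113, 0.12]
force: [-0.0, -8.9, 6.2]
opening: 0.0112
grasp_force: 26.9
```

```bash
python3 - <<'E'
from h import *
from rig import telemetry
s=telemetry.sense(); print(s['force'],s['moment'],s['grasp_force'],lidang(s))
E
```

```text
[-0.025  -8.8719  6.2228] [-1.4147 -0.1586 -0.344 ] 26.89125895500183 (array([-66.4732,  -1.0971, 258.3595]), np.float64(0.8219740876886418), np.float64(229.8451095938721))
```

Contact found at a ≈ 0.822, which gives b ≈ 0.985. I'll release the bar and go to the rod's grip.

Call:
{"op": "send_rows", "data": {
  "series": [
    [0,0.001,-0.0005,0,0,0,0.005],
    [0,0,0,0,0,0,0.04],
    [0,0,0,0,0,0,0.04],
    [0,0,0,0,0,0,0.04],
    [0,0,-0.03,0,0,0,0.04],
    [0,0,-0.04,0,0,0,0.04],
    [0,0,-0.04,0,0,0,0.04],
    [0,0,-0.01,0,0,0,0.04]
  ]
}}

```text
clock: 17.6
position: [0.4741, 0.0907, 0.358]
ee_rot: [0.716, 0.678, 0.115, 0.119]
force: [0.6, -0.0, 1.2]
opening: 0.0401
grasp_force: 0.0
```

Call:
{"op": "send_rows", "data": {
  "series": [
    [-0.04,0,0,0,0,0,0.04],
    [-0.04,0,0,0,0,0,0.04],
    [-0.04,0,0,0,0,0,0.04],
    [-0.04,0,0,0,0,0,0.04],
    [-0.03,0,0,0,0,0,0.04],
    [0,0,0,0,0,0,0.04],
    [0,0,0,0,0,0,0.04],
    [0,0,0,0,0,0,0.04]
  ]
}}

```text
clock: 18.27
position: [0.4624, -0.0995, 0.3515]
ee_rot: [0.717, 0.678, 0.111, 0.117]
force: [0.4, 0.7, 0.2]
opening: 0.0401
grasp_force: 0.0
```

```bash
cat > look.py <<'E'
from h import *
from rig import eyes
d=eyes.snapshot('top')
def lookrod(d):
    r=cv2.minAreaRect(big(mask(d['color'],(0,150,80),(6,255,255),(400,205,445,240)))); 
    return r, [bn(ray(d,r[0],.07+.09*np.sin(b)))[0] for b in (1.,1.05,1.1)]
def lookcap(d):
    m=mask(d['color'],(18,120,120),(35,255,255),(380,160,410,245))
    if m.any():
        c=big(m); r=cv2.minAreaRect(c); M=cv2.moments(m); return (M['m10']/M['m00'],M['m01']/M['m00']),r
E
python3 - <<'E'
from look import *
from rig import telemetry
print(lookrod(d),lookcap(d))
s=telemetry.sense(); print(s['force']); go(s,w(grip(.985)),1.25,.08);go(s,w(grip(.985)),1.25,.0)
c=lookcap(d)[0]
for L in(145,150,155):
  for a in(.76,.82): P=[90-L*np.cos(a)+5*np.sin(a),-124,90+L*np.sin(a)+5*np.cos(a)]; print(L,a,P[0],bn(ray(d,c,P[2]/1000))[:2])
E
```

```text
(((422.5, 219.5), (5.0, 27.0), 90.0), [np.float64(-34.11309656476675), np.float64(-34.509085276887), np.float64(-34.87199223564502)]) ((398.5, 202.08823529411765), ((398.5, 202.0), (6.0, 9.0), 90.0))
[-0.8128  0.2794  0.2294]
dtool(now axes) [-0.0006 -0.0043  0.155 ] rot [ 0.0033 -0.0002 -0.0005] d in bin [ 0.0453 -0.0006 -0.1483]
dtool(now axes) [-0.0006 -0.0045  0.235 ] rot [ 0.0033 -0.0002 -0.0005] d in bin [ 0.0705 -0.0006 -0.2242]
145 0.76 -11.656614331878503 [  -7.0855 -125.9601]
145 0.82 -5.266345908069495 [  -8.271  -125.0495]
150 0.76 -15.280794385583023 [  -7.7765 -125.4293]
150 0.82 -8.677451944507567 [  -9.0043 -124.4862]
155 0.76 -18.904974439287543 [  -8.4675 -124.8985]
155 0.82 -12.088557980945623 [  -9.7377 -123.9229]
```

Call:
{"op": "send_rows", "data": {
  "series": [
    [0,-0.004,0.03,0,0,0,0.04],
    [0,0,0.03,0,0,0,0.04],
    [0,0,0.03,0,0,0,0.04],
    [0,0,0.03,0,0,0,0.04],
    [0,0,0.03,0,0,0,0.04],
    [0,0,0.005,0,0,0,0.04],
    [0,0,0,0,0,0,0.04],
    [0,0,0,0,0,0,0.04]
  ]
}}

```text
clock: 18.98
position: [0.5083, -0.1013, 0.204]
ee_rot: [0.716, 0.679, 0.111, 0.117]
force: [-0.2, 0.3, 1.0]
opening: 0.04
grasp_force: 0.0
```

```bash
python3 - <<'E'
from h import *
from rig import telemetry,eyes
s=telemetry.sense(); print(s['force']); go(s,w(grip(.985)),1.25,0)
d=eyes.snapshot('wrist'); im=d['color']
T=np.eye(4);T[:3,:3]=Ro.from_quat(s['ee_rot']).as_matrix();T[:3,3]=s['position'];M=T@d['hand_eye']
m=mask(im,(0,150,80),(6,255,255),(260,150,380,400)); r=cv2.minAreaRect(big(m)); print(r)
p=r[0]; v=M[:3,:3]@np.linalg.inv(d['intrinsics'])@[p[0],p[1],1]; c0=M[:3,3]
for b in(.95,1.,1.05): g=grip(b); print(g,bn(c0+v*((g[2]+2)/1000-c0[2])/v[2]))
E
```

```text
[-0.2164  0.2858  0.9598]
dtool(now axes) [-0.0007 -0.001   0.0806] rot [ 0.0033 -0.0004  0.0006] d in bin [ 0.0247 -0.0007 -0.0767]
((317.0, 259.0), (118.0, 26.0), 90.0)
[np.float64(-32.648521948250476), -190, np.float64(143.20739543104364)] [ -32.6406 -186.2733  145.2074]
[np.float64(-36.37279247186742), -190, np.float64(145.7323886327107)] [ -33.4921 -185.3227  147.7324]
[np.float64(-40.21860568974457), -190, np.float64(148.06809030346153)] [ -34.2798 -184.4434  150.0681]
```

Call:
{"op": "send_rows", "data": {
  "series": [
    [0,0,0.03,0,0,0,0.035],
    [0,0,0.03,0,0,0,0.035],
    [0,0,0.02,0,0,0,0.035],
    [0,0,0,0,0,0,0.035],
    [0,0,0,0,0,0,0.005],
    [0,0,0,0,0,0,0.005],
    [0,0,0,0,0,0,0.005],
    [0,0,0,0,0,0,0.005]
  ],
  "newtons": 20
}}

```text
clock: 19.7
position: [0.5337, -0.1037, 0.1291]
ee_rot: [0.717, 0.678, 0.111, 0.118]
force: [-3.3, 0.5, 2.8]
opening: 0.013
grasp_force: 21.3
```

```bash
python3 - <<'E'
from look import *
from rig import telemetry
s=telemetry.sense(); print(s['force'],s['moment'],s['opening'],s['grasp_force'],rodang(s))
print(lookrod(d),lookcap(d))
R=tool(1.25)
for b in np.arange(.96,1.12,.02): print(b,R.T@B@(np.array(grip(b+.01))-grip(b))/1000)
sc=eyes.snapshot('scene'); cv2.imwrite('pics/sc_ref.png',sc['color'])
E
```

```text
[-4.1379  1.1484  6.5608] [0.1184 0.4334 0.025 ] 0.013080373534517088 21.590137481689453 (array([ -34.5192, -190.3699,  146.7284]), np.float64(0.9888770208413434), np.float64(91.8453295458642))
(((414.5, 219.5), (5.0, 11.0), 90.0), [np.float64(-35.1692581511696), np.float64(-35.56315391459804), np.float64(-35.92414277412428)]) ((398.56716417910445, 202.044776119403), ((398.5, 202.0), (6.0, 9.0), 90.0))
0.96 [-0.     -0.0005 -0.0007]
0.98 [-0.     -0.0006 -0.0007]
1.0 [-0.     -0.0006 -0.0007]
1.02 [-0.     -0.0006 -0.0007]
1.04 [-0.     -0.0006 -0.0007]
1.06 [-0.     -0.0006 -0.0007]
1.08 [-0.     -0.0006 -0.0006]
1.1 [-0.     -0.0006 -0.0006]
1.12 [-0.     -0.0006 -0.0006]
```

Call:
{"op": "send_rows", "data": {
  "series": [
    [0,-0.0006,-0.0007,0,0,0,0.005],
    [0,-0.0006,-0.0007,0,0,0,0.005],
    [0,-0.0006,-0.0007,0,0,0,0.005],
    [0,-0.0006,-0.0007,0,0,0,0.005],
    [0,-0.0006,-0.0007,0,0,0,0.005],
    [0,0,0,0,0,0,0.005],
    [0,0,0,0,0,0,0.005]
  ]
}}

```text
clock: 20.38
position: [0.5309, -0.1038, 0.1308]
ee_rot: [0.717, 0.678, 0.112, 0.119]
force: [4.0, 2.1, 3.6]
opening: 0.013
grasp_force: 21.2
```

```bash
cat > chk.py <<'E'
from look import *
from rig import telemetry
s=telemetry.sense(); print(s['clock'],s['force'],s['grasp_force'],rodang(s),lookcap(d)[0])
sc=eyes.snapshot('scene')['color']; ref=cv2.imread('pics/sc_ref.png')
# lid motion: phase-correlate the bar region
def edge(im): # yellow cap in scene
    m=mask(im,(18,130,120),(35,255,255),(370,190,400,235)); M=cv2.moments(m); return (M['m10']/M['m00'],M['m01']/M['m00'],M['m00']/255) if M['m00'] else None
def g(im): return cv2.cvtColor(im[170:215,290:385],cv2.COLOR_BGR2GRAY).astype(np.float32)
print(cv2.phaseCorrelate(g(ref),g(sc)))
def green(im): m=mask(im,(55,80,30),(90,255,255),(250,120,420,320)); M=cv2.moments(m); return M['m10']/M['m00'],M['m01']/M['m00'],M['m00']/255
print(green(ref),green(sc))
E
python3 chk.py
```

```text
20.4333 [3.9812 1.5701 4.6096] 21.214009523391724 (array([ -37.3585, -190.5279,  148.5144]), np.float64(1.0254013546139908), np.float64(91.8380466944447)) (398.5074626865672, 202.55223880597015)
((0.3906777027294126, 0.6570904611338015), 1.0066146265577387)
(325.1201739499364, 233.9297836232499, 9428.0) (325.15133752531176, 234.21805392731537, 9383.0)
```

Call:
{"op": "send_rows", "data": {
  "series": [
    [0,-0.0006,-0.0007,0,0,0,0.005],
    [0,-0.0006,-0.0007,0,0,0,0.005],
    [0,-0.0006,-0.0007,0,0,0,0.005],
    [0,0,0,0,0,0,0.005],
    [0,0,0,0,0,0,0.005]
  ]
}}

```text
clock: 20.9
position: [0.5287, -0.1037, 0.1323]
ee_rot: [0.717, 0.678, 0.112, 0.119]
force: [4.7, 2.7, 4.8]
opening: 0.0131
grasp_force: 21.2
```

```bash
python3 chk.py
```

```text
20.95 [5.09   1.7334 5.5635] 21.214735507965088 (array([ -39.5915, -190.5393,  149.9512]), np.float64(1.0542745772106064), np.float64(91.94630228321455)) (398.5, 203.0)
((0.6102083133094638, 0.7320898398883706), 0.9234825394771717)
(325.1201739499364, 233.9297836232499, 9428.0) (325.2465225765033, 234.4516370639846, 9346.0)
```

Call:
{"op": "send_rows", "data": {
  "series": [
    [0,-0.0006,-0.0007,0,0,0,0.005],
    [0,0,0,0,0,0,0.005],
    [0,0,0,0,0,0,0.005],
    [0,0,0,0,0,0,0.005]
  ]
}}

```text
clock: 21.33
position: [0.528, -0.1036, 0.1328]
ee_rot: [0.717, 0.678, 0.112, 0.119]
force: [5.5, 1.8, 5.3]
opening: 0.0133
grasp_force: 21.2
```

```bash
python3 chk.py
```

```text
21.3833 [6.4427 3.0013 5.8143] 21.184208393096924 (array([ -40.3494, -190.5314,  150.4462]), np.float64(1.0640947148253947), np.float64(92.00692259334005)) (398.4347826086956, 203.04347826086956)
((0.6050966480423341, 0.7946998465958934), 0.9131112889007286)
(325.1201739499364, 233.9297836232499, 9428.0) (325.2610140422339, 234.50841462107408, 9329.0)
```

Call:
{"op": "send_rows", "data": {
  "series": [
    [0,-0.0006,-0.0007,0,0,0,0.005],
    [0,0,0,0,0,0,0.005],
    [0,0,0,0,0,0,0.005],
    [0,0,0,0,0,0,0.005]
  ]
}}

```text
clock: 21.77
position: [0.5272, -0.1036, 0.1333]
ee_rot: [0.717, 0.678, 0.112, 0.119]
force: [4.9, 2.7, 5.5]
opening: 0.0133
grasp_force: 21.2
```

```bash
python3 chk.py
```

```text
21.8167 [5.3885 1.9446 5.6958] 21.197932362556458 (array([ -41.1311, -190.5649,  150.9605]), np.float64(1.0742279336992058), np.float64(92.0819506102394)) (398.4347826086956, 203.04347826086956)
((0.5703300408377956, 0.831737627860555), 0.8519745261580856)
(325.1201739499364, 233.9297836232499, 9428.0) (325.2738210334085, 234.681813298958, 9309.0)
```

Call:
{"op": "send_rows", "data": {
  "series": [
    [0,-0.0006,-0.0007,0,0,0,0.005],
    [0,0,0,0,0,0,0.005],
    [0,0,0,0,0,0,0.005],
    [0,0,0,0,0,0,0.005]
  ]
}}

```text
clock: 22.2
position: [0.5263, -0.1036, 0.1337]
ee_rot: [0.717, 0.678, 0.112, 0.119]
force: [4.8, 3.0, 5.0]
opening: 0.013
grasp_force: 21.2
```

```bash
python3 chk.py
```

```text
22.25 [5.3199 2.8611 5.6231] 21.203912794589996 (array([ -41.917 , -190.563 ,  151.4393]), np.float64(1.0842032448511467), np.float64(92.13305454554829)) (398.40579710144925, 203.63768115942028)
((0.7149127058574649, 0.8906889317505744), 0.7606140392797964)
(325.1201739499364, 233.9297836232499, 9428.0) (325.298239930893, 234.89148040168448, 9261.0)
```

Call:
{"op": "send_rows", "data": {
  "series": [
    [0,-0.0006,-0.0007,0,0,0,0.005],
    [0,0,0,0,0,0,0.005],
    [0,0,0,0,0,0,0.005],
    [0,0,0,0,0,0,0.005]
  ]
}}

```text
clock: 22.63
position: [0.5253, -0.1035, 0.1343]
ee_rot: [0.717, 0.678, 0.112, 0.119]
force: [2.2, 2.9, 9.4]
opening: 0.013
grasp_force: 21.5
```

```bash
python3 chk.py
```

```text
22.6833 [2.8898 2.0194 9.4389] 21.54794543981552 (array([ -43.0004, -190.553 ,  152.0194]), np.float64(1.097540316017046), np.float64(92.14740670153347)) (398.43055555555554, 204.38888888888889)
((0.4083954660516227, 0.8846196403547033), 0.587555436845179)
(325.1201739499364, 233.9297836232499, 9428.0) (325.43648279628616, 235.52932823593665, 9155.0)
```

Call:
{"op": "send_rows", "data": {
  "series": [
    [0,-0.0006,-0.0006,0,0,0,0.005],
    [0,0,0,0,0,0,0.005],
    [0,0,0,0,0,0,0.005],
    [0,0,0,0,0,0,0.005]
  ]
}}

```text
clock: 23.07
position: [0.5246, -0.1035, 0.1348]
ee_rot: [0.717, 0.678, 0.112, 0.119]
force: [2.0, 2.5, 9.8]
opening: 0.0128
grasp_force: 21.6
```

```bash
python3 chk.py
```

```text
23.1167 [1.9112 2.7751 9.8223] 21.57067894935608 (array([ -43.6969, -190.5766,  152.4966]), np.float64(1.1066170166747793), np.float64(92.25851925590975)) (398.0882352941176, 205.08823529411765)
((0.1595098415129499, 0.5146637781802852), 0.5982932013493997)
(325.1201739499364, 233.9297836232499, 9428.0) (325.5593370165746, 236.13270718232044, 9050.0)
```

The rod now pulls forward and the lid sinks faster, so the tip is entering the hole. I'll keep going.

Call:
{"op": "send_rows", "data": {
  "series": [
    [0,-0.0006,-0.0006,0,0,0,0.005],
    [0,0,0,0,0,0,0.005],
    [0,0,0,0,0,0,0.005],
    [0,0,0,0,0,0,0.005]
  ]
}}

```text
clock: 23.5
position: [0.524, -0.1035, 0.1351]
ee_rot: [0.717, 0.678, 0.112, 0.119]
force: [3.1, 2.4, 7.9]
opening: 0.0131
grasp_force: 21.4
```

```bash
python3 chk.py
```

```text
23.55 [2.8086 2.308  8.4119] 21.352746784687042 (array([ -44.2634, -190.5851,  152.8419]), np.float64(1.1137791572192517), np.float64(92.31608700006012)) (397.9736842105263, 206.46052631578948)
((0.06990235784171972, 0.651143584006892), 0.6396128305682429)
(325.1201739499364, 233.9297836232499, 9428.0) (325.768305027556, 237.06242267461477, 8891.0)
```

Call:
{"op": "send_rows", "data": {
  "series": [
    [0,-0.0004,-0.0004,0,0,0,0.005],
    [0,0,0,0,0,0,0.005],
    [0,0,0,0,0,0,0.005],
    [0,0,0,0,0,0,0.005]
  ]
}}

```text
clock: 23.93
position: [0.5236, -0.1035, 0.1354]
ee_rot: [0.717, 0.678, 0.112, 0.119]
force: [3.0, 2.7, 7.5]
opening: 0.0131
grasp_force: 21.3
```

```bash
cat >> chk.py <<'E'
from scipy.optimize import brentq
K,R,t=d['intrinsics'],d['R'],d['t']
def row(a,L=150): q=K@(R@w([90-L*np.cos(a)+5*np.sin(a),-124,90+L*np.sin(a)+5*np.cos(a)])+t); return q[1]/q[2]
print('lid a',brentq(lambda a:row(a)-lookcap(d)[0][1],.5,1.1), 'ref',brentq(lambda a:row(a)-202.05,.5,1.1))
E
python3 chk.py
```

```text
23.9833 [3.7094 2.2176 7.3874] 21.294128894805908 (array([ -44.7121, -190.5855,  153.1051]), np.float64(1.1193971061951622), np.float64(92.35568115313335)) (397.64, 207.37333333333333)
((0.1942714836012982, 0.8575745785163242), 0.6384823779265086)
(325.1201739499364, 233.9297836232499, 9428.0) (325.9425182481752, 237.7535355839416, 8768.0)
lid a 0.7263576076213344 ref 0.8179394536230359
```

Call:
{"op": "send_rows", "data": {
  "series": [
    [0,-0.0003,-0.0003,0,0,0,0.005],
    [0,0,0,0,0,0,0.005],
    [0,0,0,0,0,0,0.005],
    [0,0,0,0,0,0,0.005]
  ]
}}

```text
clock: 24.37
position: [0.5233, -0.1034, 0.1355]
ee_rot: [0.717, 0.678, 0.112, 0.119]
force: [5.1, 1.9, 6.4]
opening: 0.0129
grasp_force: 21.1
```

```bash
python3 chk.py
```

```text
24.4167 [3.8869 2.069  7.0724] 21.114973425865173 (array([ -44.9283, -190.5889,  153.2287]), np.float64(1.1220864748171162), np.float64(92.3729756857847)) (397.6666666666667, 207.46666666666667)
((0.2438650169114851, 0.8390412553862987), 0.6220240767355318)
(325.1201739499364, 233.9297836232499, 9428.0) (325.9336379211879, 237.83392347230154, 8755.0)
lid a 0.7246873199489361 ref 0.8179394536230359
```

The lid has stopped sinking. The total drop is 0.093 rad against about 0.09 expected for home, so I'll release and recheck.

Call:
{"op": "send_rows", "data": {
  "series": [
    [0,0,0,0,0,0,0.03],
    [0,0,0,0,0,0,0.04],
    [0,0,0,0,0,0,0.04],
    [0,0,0,0,0,0,0.04],
    [0,0,-0.03,0,0,0,0.04],
    [0,0,-0.04,0,0,0,0.04],
    [0,0,-0.04,0,0,0,0.04],
    [0,0,-0.04,0,0,0,0.04]
  ]
}}

```text
clock: 25.13
position: [0.4722, -0.1002, 0.277]
ee_rot: [0.717, 0.679, 0.11, 0.116]
force: [1.2, -0.5, -0.1]
opening: 0.0397
grasp_force: 0.0
```

Call:
{"op": "send_rows", "data": {
  "series": [
    [-0.03,0,-0.02,0,0,0,0.04],
    [-0.04,0,-0.01,0,0,0,0.04],
    [-0.04,0,0,0,0,0,0.04],
    [-0.04,0,0,0,0,0,0.04],
    [-0.04,0,0,0,0,0,0.04],
    [0,0,0,0,0,0,0.04],
    [0,0,0,0,0,0,0.04],
    [0,0,0,0,0,0,0.04]
  ]
}}

```text
clock: 25.8
position: [0.453, -0.2892, 0.304]
ee_rot: [0.717, 0.678, 0.111, 0.116]
force: [-0.7, 0.9, -0.5]
opening: 0.0403
grasp_force: 0.0
```

```bash
python3 chk.py; python3 - <<'E'
from look import *
print(lookrod(d))
a=d['color'][170:270,290:450]; b=eyes.snapshot('scene')['color'][150:270,320:480]
a=cv2.resize(a,(800,500),interpolation=cv2.INTER_CUBIC)[:,250:650]; b=cv2.resize(b,(800,600),interpolation=cv2.INTER_CUBIC)[:500,:400]
cv2.imwrite('pics/c4.png',np.hstack([a,b]))
E
```

```text
25.85 [0.1229 0.7508 0.0131] 0.0 (array([-104.7744, -379.2421,  321.9453]), np.float64(1.6491225126751123), np.float64(252.72013799615777)) (397.6666666666667, 207.46666666666667)
((0.2346833182671446, 0.8550211467904454), 0.6310816223974581)
(325.1201739499364, 233.9297836232499, 9428.0) (325.89132670551936, 237.84618900697063, 8751.0)
lid a 0.7246873199489361 ref 0.8179394536230359
(((423.5, 223.5), (5.0, 27.0), 90.0), [np.float64(-43.07418242258666), np.float64(-43.452413347296606), np.float64(-43.79904604260713)])
```

View pics/c4.png

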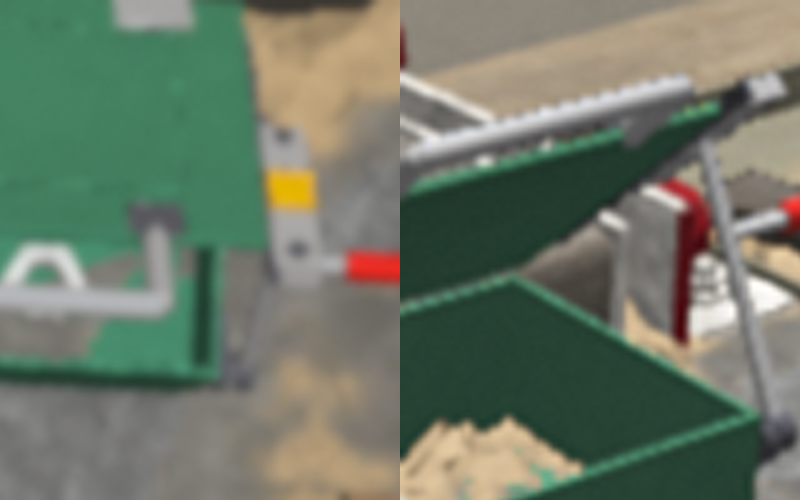

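The left half shows the lid half open with its cap at (291,190). The right half shows the rod carrying the plate at (708,140), with no hand near. At b ≈ 1.095, a tip resting beside the hole would give a ≈ 0.79. I measure about 0.727, so the tip is roughly 9 mm in, which is home.

```bash
python3 -c "
from rig import env
print(env.job_done())"
```

```text
the job is handed in; nothing more can be done
None
```

I handed the job in at about 26 s on the robot's clock: the rod alone holds the lid half open, its tip about 9 mm into the hole by camera measurement, and the hand is clear; the tool returned no verdict, and I didn't re-measure the bystanders.

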